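Jack up the packing machine's side and hold it

ROBOT

A 6-joint arm with a two-finger parallel gripper is mounted at the origin on the work surface. World frame = base frame: x ahead of the robot, y to its left, z up, the work surface at z = 0. Lengths are in m, angles in rad, forces in N, time in s.
With the tool pointing down it reaches from about 0.375 to 0.975 m from the base axis. Payload 3.8 kg.
Tool frame: the origin (TCP) lies between the finger pads; the fingertips stand 17 mm ahead of it and the grasp point (between the pads) lies 2 mm behind it; y points along the fingers, z is the direction in which the jaws open and shut, and the axes are right-handed (so a half turn about y gives the same grasp; the last joint's range is limited). The gripper opens to 85 mm and grips with 20 to 120 N. Pads are 22 mm wide; open, the fingers measure 114 mm over their backs; the gripper's body (76 mm by 85 mm) begins 54 mm behind the grasp point. The pads swing forward as they close: fully open they stand 13 mm farther back than shut.
Start: joints at [-1.269, 0.264, 1.604, -0, 1.274, -0.037], TCP at [0.224, -0.637, 0.218] pointing down, gripper open.
Joint ranges: [-2.63, 2.63], [-0.94, 2.18], [0.31, 2.57], [-1.31, 4.45], [0, 2.66], [-2.55, 2.55]. Speed limits (rad/s): [2.57, 2.57, 3.14, 3.14, 3.14, 3.14].

INTERFACE

Orientations are given as a rotation vector (axis times angle).
In Python, from workcell import bot, eyes, nets gives the robot as it stands. The module is installed in compiled form; this text tells all that it offers.
- The arm moves only by the tool jog_arm, never from a script. Its arguments are lists of equal length, an entry for each row: "turn": the turn, a rotation vector about the tool's x, y, z in rad, a list of three; "slide": the shift along the tool's x, y, z in mm, a list of three; "grip": the opening in per cent of the stroke, from 0 (shut) to 100 (fully open). A call has 1 to 5 rows; each row shifts and turns the commanded pose from where the row before left it, along the tool's axes as they then stand; what a row does not reach is not made up. A row lasts 1/10 s, in which the tool goes at most 50 mm and 8.59 degrees, less where a joint would pass 70% of its speed; a pose out of reach is approached as far as the arm can. A call with a gripper value outside its range is refused whole. The fingers move at their own pace and stop on an object; "newtons" is the grip in N (left out, the last holds). Time passes only in rows, so rows that do not move let the fingers close. It gives the time, the measured TCP pose, the force and the opening at its end, in the units of the state.
- bot.read_state(): the state, without advancing time (a new reading comes with each control period).
- eyes.read_camera(name): name is "scene" or "top" or "wrist"; returns a dict with "img" (480x640x3 uint8, red, green, blue), "depth" (480x640 float32, m along the optical axis (not along the pixel's ray), 0 where there is no reading), "intrinsics" (3x3 intrinsics, pixels), "position" and "rotation" of the camera in the world. Camera axes: x right, y down, z forward; pixel columns grow to the right and rows downward; lengths in m; the calibration is good to about 2 mm. A picture is of the moment at which its call begins.
- bot.finish_job(): hands the job in, once; it reports no verdict.
Trained networks look in a picture, given as the dict that the camera call returned (one of the last four; its "shot" number tells which), for a name from the list of things; names that differ only in an ending like _2 or _b are one class to them, and where a whole thing is asked for, a point or a joint stands for the part that bears it (a point fixed in the world has none). Each returns a list of dicts, best first, with "conf" (0 to 1); they miss things now and then, are a little off and sometimes report something else, mostly with a low value. They report only what shows in the picture. A call takes as long as a camera call.
- nets.search_frame(thing, picture): "xyz" ([x, y, z] in m, in the coordinates of the camera as it stood for that picture, good to about 4 mm: the middle of the surface that is visible of it).
The state is a dict: "time": time; "q": joint angles; "joint_vel": joint speeds; "joint_torque": joint torques, N m; "tool_pos": TCP position; "tcp_rot": TCP orientation; "wrist_force": force on the tool from outside, world axes, zero at the start; "torque": the same for the moment, N m; "width": opening from 0.0 (shut) to 1.0 (fully open).
Only numpy, scipy, OpenCV 4.12 (cv2) and the standard library are available. Lean on these libraries where they do the work, as an engineer would, in place of code of your own. Each camera call takes 0.05 s, during which the arm holds its last target.

TASK

The two rubber feet on the lug side of the vacuum packing machine are to be changed: stand the hand jack on the counter with its saddle centred under the lift pad of the machine's yellow lug (red ring on top), then pump the red handle until both of those feet are at least 10 mm clear of the counter. Finish with the arm clear of the machine and the fingers still holding the handle pressed fully down, so that it cannot spring back while a colleague swaps the feet; leave the other things on the counter where they are.

Things in the scene. Friction and masses are not known exactly. Their poses are not given: they have to be found in the camera images.
- jack_grip (a point): Grasp point in the blue tower of the loose hand jack (0.95 kg), 95 mm above its underside. Grasp across the two blue cheek plates: 46 mm over their outsides (along y), from 45 mm behind to 22 mm ahead of this point, top 27 mm above it. x: level, to the toe and saddle; z up. The toothed bar in the tower tops out 37 mm above this point, saddle down.
- jack: The same jack, origin on its underside, below jack_grip, same axes. Base plate 8 mm thick, 90 mm wide, from 165 mm behind the origin to 85 mm ahead of it. It stands loose on the counter (z = 0).
- saddle_top (a point): Centre of the top face of the jack's round saddle (34 mm across) on its low toe, 62 mm ahead (x) of jack_grip. Right down, its top is 22 mm above the counter. Axes as jack_grip.
- saddle_lift (a joint): How far the saddle is raised above its lowest place, 0 to 0.062 m. A ratchet with 8 mm teeth holds it (under the machine's weight it settles up to 2 mm on its tooth): it only goes up, tooth by tooth. It starts right down or one tooth up (about 0 or 0.008).
- pump_stroke (a joint): Pump handle: 0 = up (a spring returns it), 0.46 rad = fully down at its stop. A full down-stroke raises the saddle 10 to 12 mm; the ratchet keeps 8 mm of it when the handle comes up again, which it must do fully (below 0.02) before the next stroke. Pressing at handle_grip takes about 3 N with the saddle free, 10 to 18 N while lifting the machine.
- handle_grip (a point): Middle of the top face of the red grip (90 x 28 x 24 mm) at the end of the pump handle; press from above. x runs along the handle to its pivot, which lies 200 mm along x and 12 mm below (z) in this frame and turns about y. Handle points away from the saddle: up it slopes 0.40 rad above level (this point 174 mm above the counter), down 0.06 rad below (85 mm).
- pump_handle: The pump handle; origin at its pivot, 30 mm behind the tower's centre line and 85 mm above the counter; x along the handle to the saddle side.
- lift_pad (a point): Centre of the underside of the lift pad, a steel disc 36 mm across under the yellow lug on the packing machine's lower side; 38.5 mm above the counter while the machine stands. Lug 50 mm wide (x), 45 mm deep (y), its top 11 mm above this point with a red ring, white centre, right over it. y: level, from the lug into the machine, whose side wall is 22 mm further in.
- packer: Compact vacuum packing machine, steel with a clear lid, 380 (x) x 340 (y) mm, 200 mm tall, about 12 kg, loose on four rubber feet 35 mm tall; origin on the counter under its centre. The controls are on its -x side, the yellow lug on its -y side.
- foot_front (a point): Centre of the underside of the front rubber foot on the lug side; height 0 when it stands on the counter.
- foot_rear (a point): Centre of the underside of the rear rubber foot on the lug side; height 0 when it stands on the counter.
- spare_foot_a: Bystander: spare rubber foot, 32 mm across, 30 mm tall with a short bolt on top, beside the jack's place; origin at the centre of its underside
- spare_foot_b: Bystander: the second spare rubber foot, the same; origin at the centre of its underside
- screwdriver_grip (a point): Bystander: yellow-handled screwdriver, 200 mm long, lying; this point is on its handle
- cheese_board: Bystander: dark wooden board 240 x 150 mm with a tail and cubes of cheese on it, 32 mm tall in all; origin at the centre of its underside
- cheese_wheel: Bystander: orange waxed cheese wheel, 132 mm across, 60 mm tall; origin at the centre of its underside
- mug: Bystander: blue mug, 80 mm across, 90 mm tall; origin at the centre of its underside

How it is judged:
On the way, in this order (a step that is already met when the one before it is completed fails the run):
1. the jack stands upright on the counter with its saddle under the lift pad, centred to 12 mm, the machine still on its feet (horizontal distance between saddle_top and lift_pad below 0.012 m and angle between jack_grip's own z axis and vertical below 0.06 rad and height (world z) of jack_grip below 0.099 m and height (world z) of lift_pad below 0.04 m), for 0.3 s.
2. the machine's side is taken up on the saddle by pumping: the lift pad has risen 4 mm and rests on the saddle (height (world z) of lift_pad above 0.0425 m and distance between saddle_top and lift_pad below 0.014 m), for 0.1 s.
At the end, for the whole second after the job is handed in: Both lug-side feet at least 9.5 mm above the counter, lift pad resting on the saddle within 14 mm of its centre, jack upright (0.06 rad) on the counter, fingers holding the pump handle down (beyond 0.41 of 0.46 rad) with over 4 N, arm not touching the machine (height (world z) of each of foot_front, foot_rear above 0.0095 m and value of joint pump_stroke above 0.41 rad and contact force between the fingers and pump_handle above 4 N and distance between saddle_top and lift_pad below 0.014 m and angle between jack_grip's own z axis and vertical below 0.06 rad and height (world z) of jack_grip below 0.099 m and contact force between each of the fingers, the arm and packer below 1 N); the arm keeps its last pose, push and grip.
It fails at once if a bystander (spare feet, screwdriver, cheese board, cheese wheel or mug) is shifted by more than 30 mm (distance of any of spare_foot_a, spare_foot_b, screwdriver_grip, cheese_board, cheese_wheel, mug from where it was at the start of the episode above 0.03 m).
It also fails if it takes over 64 s, if anything falls off the work surface, if the arm or the gripper's body presses on something with over 40 N, if the wrist force passes 120 N, or if a joint passes its speed limit or range.

## Working session

There is one attempt and no reset: what is moved stays moved. The work goes in short steps, Python scripts to look and compute and a tool call to move; the robot and the scene stay as the last step left them, time stands still between calls to the robot, and variables do not carry over. Pictures are saved under pics/ and viewed, and the job is handed in when it is done.

Besides the shell and the picture viewer there is one more tool, called after "Call:" as name(argument=value, ...) on one line, values as JSON. jog_arm: Moves the arm, as the interface text tells. Its arguments: {"type":"object","properties":{"turn":{"type":"array"},"slide":{"type":"array"},"grip":{"type":"array"},"newtons":{"type":"number"}},"required":["turn","slide","grip"]}

```bash
mkdir -p pics; cat > h.py <<'E'
from workcell import bot, eyes, nets
import numpy as np, cv2
from scipy.spatial.transform import Rotation as R
def w(p,x): return np.array(p["rotation"])@np.array(x)+np.array(p["position"])
def save(p,n): cv2.imwrite("pics/"+n+".png",p["img"][:,:,::-1])
def px(p,X):
    c=np.array(p["rotation"]).T@(np.array(X)-np.array(p["position"])); k=np.array(p["intrinsics"])@c; return k[:2]/k[2]
def cloud(p):
    d=p["depth"];K=np.array(p["intrinsics"]);v,u=np.indices(d.shape)
    c=np.stack([(u-K[0,2])/K[0,0]*d,(v-K[1,2])/K[1,1]*d,d],-1)
    return c@np.array(p["rotation"]).T+np.array(p["position"])
E
python3 - <<'E'
from h import *
print(bot.read_state())
for n in ["scene","top"]:
    p=eyes.read_camera(n); save(p,n+"0"); print(n,p["position"],p["rotation"])
    for t in ["jack_grip","saddle_top","handle_grip","lift_pad","packer","jack","spare_foot_a","screwdriver_grip","cheese_board","cheese_wheel","mug","foot_front"]:
        r=nets.search_frame(t,p)
        print(n,t,[(round(a["conf"],2),w(p,a["xyz"]).round(3).tolist(),px(p,w(p,a["xyz"])).round().tolist()) for a in r[:3]])
E
```

```text
{'time': 0.0, 'q': array([-1.26888010e+00,  2.64728399e-01,  1.60537887e+00, -1.90385573e-05,
        1.27371780e+00, -3.68836182e-02]), 'joint_vel': array([ 0.00038376, -0.00059399, -0.00098066, -0.00037469, -0.00127497,
       -0.00077866]), 'joint_torque': array([ 3.97270969e-04, -5.15107799e+01, -3.67317116e+01,  8.80017637e-05,
        1.29002100e-02,  1.30745966e-05]), 'tool_pos': array([ 0.22411377, -0.63589416,  0.21697613]), 'tcp_rot': array([-0.34886018,  2.04001023, -2.03544055]), 'wrist_force': array([ 0.8017925 ,  0.49772659, -0.28843393]), 'torque': array([-0.07001964, -0.04821503, -0.01752134]), 'width': 1.0025777000526237}
scene [ 1.37591006 -0.05880769  0.70211398] [-1.63459635 -1.62297235  0.8756002 ]Traceback (most recent call last):
  File "<stdin>", line 7, in <module>
  File "h.py", line 7, in px
    c=np.array(p["rotation"]).T@(np.array(X)-np.array(p["position"])); k=np.array(p["intrinsics"])@c; return k[:2]/k[2]
                                                                         ~~~~~~~~~~~~~~~~~~~~~~~~~^~
ValueError: matmul: Input operand 1 does not have enough dimensions (has 0, gufunc core with signature (n?,k),(k,m?)->(n?,m?) requires 1)
```

Rotation is a rotation vector.

```bash
sed -i 's/np.array(p\["rotation"\])/M(p)/g' h.py; echo 'def M(p): return R.from_rotvec(p["rotation"]).as_matrix()' >> h.py
python3 - <<'E'
from h import *
print(R.from_rotvec(bot.read_state()["tcp_rot"]).as_matrix().round(3))
for n in ["scene","top"]:
    p=eyes.read_camera(n); save(p,n+"0"); print(n,p["position"],p["rotation"])
    for t in ["jack_grip","saddle_top","handle_grip","lift_pad","packer","jack","spare_foot_a","screwdriver_grip","cheese_board","cheese_wheel","mug","foot_front"]:
        r=nets.search_frame(t,p)
        print(n,t,[(round(a["conf"],2),w(p,a["xyz"]).round(3).tolist(),px(p,w(p,a["xyz"])).round().tolist()) for a in r[:3]])
E
```

```text
[[-0.943 -0.001  0.332]
 [-0.332  0.002 -0.943]
 [-0.    -1.    -0.002]]
scene [ 1.37591006 -0.05880769  0.70211398] [-1.63459635 -1.62297235  0.8756002 ]
scene jack_grip [(0.89, [0.468, -0.19, 0.034], [266.0, 260.0]), (0.58, [0.687, 0.298, 0.163], [515.0, 272.0])]
scene saddle_top [(0.9, [0.478, -0.167, 0.042], [275.0, 259.0])]
scene handle_grip [(0.77, [0.305, -0.249, 0.15], [245.0, 184.0])]
scene lift_pad [(0.73, [0.683, 0.298, 0.164], [515.0, 270.0])]
scene packer [(0.65, [0.685, 0.3, 0.163], [516.0, 271.0])]
scene jack [(0.93, [0.465, -0.186, 0.037], [267.0, 258.0])]
scene spare_foot_a [(0.7, [0.458, 0.052, 0.024], [367.0, 260.0]), (0.52, [0.696, 0.107, 0.028], [405.0, 329.0]), (0.37, [0.484, -0.498, 0.065], [131.0, 254.0])]
scene screwdriver_grip [(0.32, [0.455, 0.049, 0.019], [366.0, 261.0])]
scene cheese_board [(0.65, [0.758, -0.264, 0.018], [213.0, 358.0])]
scene cheese_wheel [(0.66, [0.626, -0.379, 0.055], [167.0, 298.0]), (0.15, [0.464, -0.187, 0.036], [267.0, 258.0])]
scene mug [(0.96, [0.486, -0.497, 0.066], [131.0, 254.0]), (0.72, [0.306, -0.253, 0.149], [244.0, 185.0])
[... 523 characters left out ...]
p lift_pad [(0.97, [0.537, 0.31, 0.199], [150.0, 231.0]), (0.6, [0.301, -0.254, 0.156], [388.0, 324.0])]
top packer [(0.69, [0.542, 0.308, 0.194], [151.0, 228.0])]
top jack [(0.56, [0.406, -0.196, 0.009], [359.0, 281.0])]
top spare_foot_a [(0.59, [0.443, 0.047, 0.033], [267.0, 269.0]), (0.47, [0.682, 0.111, 0.033], [241.0, 179.0])]
top screwdriver_grip [(0.64, [0.302, 0.243, 0.02], [194.0, 324.0])]
top cheese_board [(0.78, [0.741, -0.267, 0.016], [382.0, 155.0])]
top cheese_wheel [(0.85, [0.593, -0.384, 0.06], [430.0, 207.0]), (0.54, [0.302, -0.249, 0.154], [387.0, 324.0])]
top mug [(0.64, [0.459, -0.513, 0.037], [479.0, 258.0])]
top foot_front [(0.65, [0.541, 0.311, 0.198], [150.0, 229.0])]
```

View pics/scene0.png

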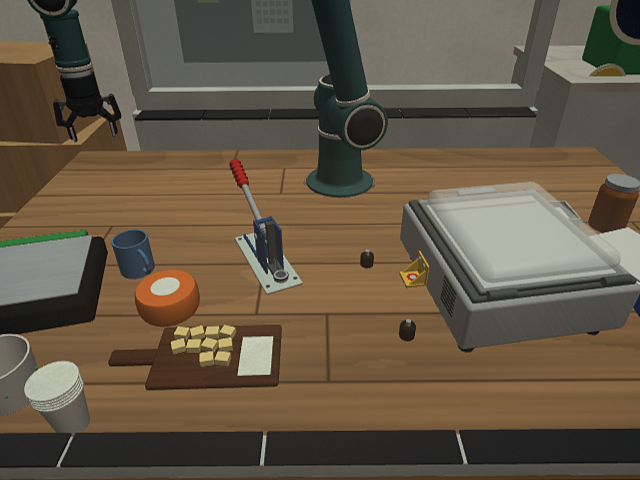

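View pics/top0.png

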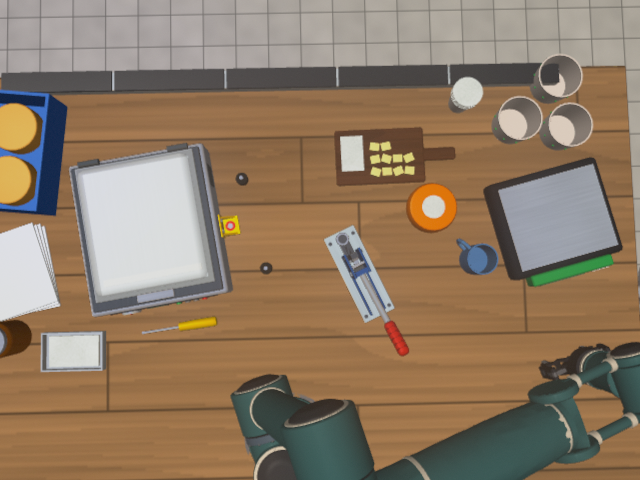

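The scene view shows the lug at about (413,277) and the jack at (267,258). In the top view the lug ring is at (231,226), the saddle at (343,239) and the red handle grip at (397,338). The spare feet are at (242,179) and (266,268). Next I'll measure the lug, machine yaw and jack axes.

```bash
python3 - <<'E'
from h import *
p=eyes.read_camera("top"); c=cloud(p); im=p["img"]; hsv=cv2.cvtColor(im,cv2.COLOR_RGB2HSV)
print(p["intrinsics"][0][0], bot.read_state()["time"])
def box(m,u0,u1,v0,v1):
    z=np.zeros(m.shape,bool); z[v0:v1,u0:u1]=m[v0:v1,u0:u1]; return z
H,S,V=hsv[...,0],hsv[...,1],hsv[...,2]
red=((H<8)|(H>172))&(S>150)&(V>90)
ye=(H>20)&(H<35)&(S>150)
rr=box(red,215,245,210,240); yy=box(ye,215,245,210,240)
for n,m in(("ring",rr),("yellow",yy)):
    print(n,m.sum(),c[m].mean(0).round(4),c[m].min(0).round(3),c[m].max(0).round(3),np.argwhere(m).mean(0)[::-1])
hr=box(red,375,415,315,360); P=c[hr]; print("grip",hr.sum(),P.mean(0).round(4),P.min(0).round(3),P.max(0).round(3))
def rect(m):
    P=c[m][:,:2].astype(np.float32); return cv2.minAreaRect(P)
# jack base plate: z 4..14mm region
m=box((c[...,2]>.002)&(c[...,2]<.015)&(S<90)&(V>90),315,400,220,325); print("plate",m.sum(),rect(m),c[m][:,2].mean())
# blue cheeks
b=box((H>100)&(H<125)&(S>100),330,390,240,300); print("blue",b.sum(),c[b].mean(0).round(4),rect(b))
m=box(c[...,2]>.15,60,245,130,325); print("packer",m.sum(),rect(m),c[m][:,2].max())
big=cv2.resize(im[200:360,210:420],None,fx=3.6,fy=3.6,interpolation=cv2.INTER_CUBIC); cv2.imwrite("pics/topz.png",big[:,:,::-1])
E
```

```text
619.7332789413288 1.45
ring 30 [0.5576 0.1393 0.0499] [0.548 0.129 0.042] [0.567 0.151 0.057] [230.36666667 225.53333333]
yellow 265 [0.5569 0.1392 0.0717] [ 0.418 -0.066 -0.005] [0.591 0.165 1.667] [229.22264151 225.12075472]
grip 401 [ 0.2696 -0.2675  0.1874] [ 0.229 -0.32  -0.002] [ 0.418 -0.066  1.667]
plate 1719 ((0.4184110462665558, -0.20065267384052277), (0.2686760723590851, 0.09190981090068817), 24.9799747467041) 0.00813012219849014
blue 205 [ 0.4267 -0.194   0.1152] ((0.3928433656692505, -0.156489759683609), (0.14600931107997894, 0.14191120862960815), 25.175819396972656)
packer 18634 ((0.5664627552032471, 0.2275134027004242), (0.3753238320350647, 0.5400070548057556), 8.037149429321289) 1.6674985645479183
```

View pics/topz.png

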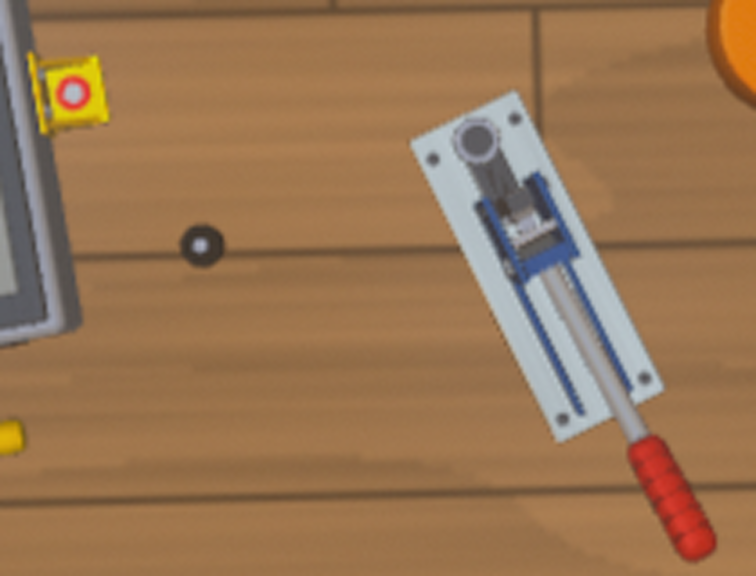

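```bash
cat >> h.py <<'E'
def ray(p,u,v,z):
    K=np.array(p["intrinsics"]); d=M(p)@np.linalg.solve(K,[u,v,1.]); o=np.array(p["position"]); return o+d*(z-o[2])/d[2]
E
python3 - <<'E'
from h import *
p=eyes.read_camera("top"); c=cloud(p); im=p["img"]; ok=p["depth"]>.3
f=lambda U,V,z: print((U,V),ray(p,210+(U+.5)/3.6-.5,200+(V+.5)/3.6-.5,z).round(4))
f(73,93,.0495)       # ring
f(477,140,.022); f(477,140,.030)
for a in [(411,142),(516,92),(663,387),(559,441)]: f(*a,.008)
f(545,175,.122);f(478,203,.122) # cheek front corners
hsv=cv2.cvtColor(im,cv2.COLOR_RGB2HSV)
m=ok&(c[...,2]>.12)&(c[...,2]<.25); z=np.zeros_like(m); z[130:325,60:245]=m[130:325,60:245]
P=c[z][:,:2].astype(np.float32); print("packer",cv2.minAreaRect(P))
print("wall yaw pts", ray(p,203,145,.18),ray(p,230,290,.18))
S=hsv[...,1];z=np.zeros_like(m); z[220:325,315:400]=(ok&(c[...,2]>.004)&(c[...,2]<.013)&(S<90))[220:325,315:400]
z=cv2.morphologyEx(z.astype(np.uint8),cv2.MORPH_OPEN,np.ones((3,3)))>0
print(cv2.minAreaRect(c[z][:,:2].astype(np.float32)))
z=np.zeros_like(m); z[220:270,325:365]=(ok&(c[...,2]>.015))[220:270,325:365]
print("saddle depth",c[239,342],c[238:241,341:344,2])
E
```

```text
(73, 93) [0.5578 0.1405 0.0495]
(477, 140) [ 0.5188 -0.1537  0.022 ]
(477, 140) [ 0.5183 -0.1533  0.03  ]
(411, 142) [ 0.5192 -0.1052  0.008 ]
(516, 92) [ 0.5549 -0.1845  0.008 ]
(663, 387) [ 0.3334 -0.2875  0.008 ]
(559, 441) [ 0.2955 -0.2094  0.008 ]
(545, 175) [ 0.4873 -0.195   0.122 ]
(478, 203) [ 0.4689 -0.148   0.122 ]
packer ((0.5454588532447815, 0.3334707021713257), (0.3833834230899811, 0.34290578961372375), 8.993375778198242)
wall yaw pts [0.7438348  0.18652339 0.18      ] [0.39190648 0.12568744 0.18      ]
((0.4253467321395874, -0.1950850486755371), (0.24603886902332306, 0.08798912167549133), 24.702333450317383)
saddle depth [ 0.5167583  -0.15266439  0.03446122] [[0.02896089 0.0274905  0.02682502]
 [0.0279871  0.03446122 0.02382042]
 [0.02693462 0.03172489 0.03251346]]
```

Measured in the top view:

| Item | Value |
|---|---|
| Jack yaw | 24.9° |
| Jack origin | about (0.462, -0.180) |
| Saddle | (0.518, -0.154), which fits the 62 mm offset |
| Lug pad | (0.558, 0.1405) |
| Machine yaw | about 9.3° |

Target jack yaw is about 99°.

```bash
cat >> h.py <<'E'
def plan(X,yawdeg=None):
    """slide (mm, tool axes now) and turn about tool y to get jaw z axis heading yawdeg"""
    s=bot.read_state(); T=R.from_rotvec(s["tcp_rot"]).as_matrix()
    print("t",s["time"],"pos",s["tool_pos"].round(4),"jawyaw",np.degrees(np.arctan2(T[1,2],T[0,2])).round(2),"F",s["wrist_force"].round(1),"w",round(s["width"],3),"q",s["q"].round(2))
    d=T.T@(np.array(X)-s["tool_pos"])*1000; print("slide",d.round(1))
    if yawdeg is not None:
        # ideal down-pointing target: y=-z world, z=(cos,sin,0)
        a=np.radians(yawdeg); z=np.array([np.cos(a),np.sin(a),0]); y=np.array([0,0,-1.]); x=np.cross(y,z)
        G=np.stack([x,y,z],1); print("turn",R.from_matrix(T.T@G).as_rotvec().round(4)," slide after turn",(G.T@(np.array(X)-s["tool_pos"])*1000).round(1))
E
python3 - <<'E'
from h import *
plan([.4548,-.1832,.2],-65.1)
E
```

```text
t 1.5 pos [ 0.2243 -0.6366  0.2183] jawyaw -70.59 F [-0.5  0.2 -0.4] w 1.001 q [-1.27  0.26  1.6   0.    1.27 -0.04]
slide [-368.1   18.3 -351.1]
turn [-0.     -0.0958 -0.    ]  slide after turn [-400.    18.3 -314.3]
```

Call:
jog_arm(turn=[[0,-0.096,0],[0,0,0],[0,0,0],[0,0,0],[0,0,0]], slide=[[0,0,0],[-30,0,-24],[-34,0,-26],[-34,0,-26],[-34,0,-26]], grip=[100,100,100,100,100])

```text
time: 2.0
tool_pos: [0.3016, -0.4872, 0.2183]
tcp_rot: [-0.437, 1.981, -1.981]
wrist_force: [1.8, -0.5, 1.0]
width: 0.999
```

Call:
jog_arm(turn=[[0,0,0],[0,0,0],[0,0,0],[0,0,0],[0,0,0]], slide=[[-34,0,-26],[-34,0,-26],[-34,0,-26],[-34,0,-26],[-34,0,-26]], grip=[100,100,100,100,100])

```text
time: 2.5
tool_pos: [0.4011, -0.2975, 0.2186]
tcp_rot: [-0.437, 1.98, -1.982]
wrist_force: [1.3, 0.4, -0.2]
width: 1.001
```

Call:
jog_arm(turn=[[0,0,0],[0,0,0],[0,0,0],[0,0,0],[0,0,0]], slide=[[-34,0,-26],[-30,0,-26],[-20,0,-15],[0,0,0],[0,0,0]], grip=[100,100,100,100,100])

```text
time: 3.0
tool_pos: [0.4486, -0.2027, 0.2184]
tcp_rot: [-0.439, 1.979, -1.981]
wrist_force: [-0.4, -0.4, -0.0]
width: 0.997
```

```bash
python3 - <<'E'
from h import *
plan([.4548,-.1832,.2],-65.1)
p=eyes.read_camera("wrist"); save(p,"w1"); print(p["position"])
o=np.array([.462,-.1798]);a=np.radians(24.9);ax=np.array([np.cos(a),np.sin(a)])
for n,d,z in(("saddle",.062,.022),("grip",0,.122)): print(n,px(p,[*(o+d*ax),z]))
for t in["saddle_top","jack_grip"]:
    print(t,[(round(r["conf"],2),w(p,r["xyz"]).round(3)) for r in nets.search_frame(t,p)[:2]])
E
```

```text
t 3.0 pos [ 0.4486 -0.2027  0.2184] jawyaw -64.98 F [-0.4 -0.4 -0. ] w 0.997 q [-0.47 -0.09  1.98 -0.    1.24  0.66]
slide [-13.9  18.4 -15. ]
turn [-0.0006  0.002   0.0003]  slide after turn [-13.8  18.4 -15. ]
[ 0.52254699 -0.16672797  0.37429284]
saddle [302.78158079 116.65037967]
grip [298.08268489 212.83202943]
saddle_top [(0.73, array([ 0.49 , -0.164,  0.031]))]
jack_grip [(0.84, array([ 0.451, -0.191,  0.028]))]
```

View pics/w1.png

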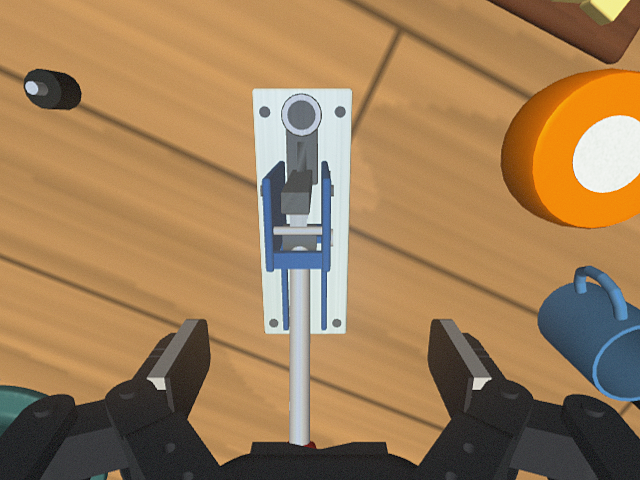

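The wrist view confirms the estimate. The saddle is at (301,115) against a predicted (303,117), and the tower is centred. I'll align and then descend.

Call:
jog_arm(turn=[[0,0,0],[0,0,0],[0,0,0],[0,0,0],[0,0,0]], slide=[[-14,0,-15],[0,20,0],[0,30,0],[0,25,0],[0,0,0]], grip=[100,100,100,100,100])

```text
time: 3.65
tool_pos: [0.4513, -0.1829, 0.1394]
tcp_rot: [-0.443, 1.989, -1.98]
wrist_force: [-0.6, 0.3, -0.3]
width: 0.999
```

```bash
python3 - <<'E'
from h import *
plan([.4548,-.1832,.096],-65.1)
p=eyes.read_camera("wrist"); save(p,"w2")
E
```

```text
t 3.65 pos [ 0.4513 -0.1829  0.1394] jawyaw -65.19 F [-0.6  0.3 -0.3] w 0.999 q [-0.44 -0.02  2.08 -0.    1.1   0.7 ]
slide [-3.3 43.3  2. ]
turn [ 0.006  -0.0016  0.0053]  slide after turn [-3.  43.4  1.7]
```

View pics/w2.png

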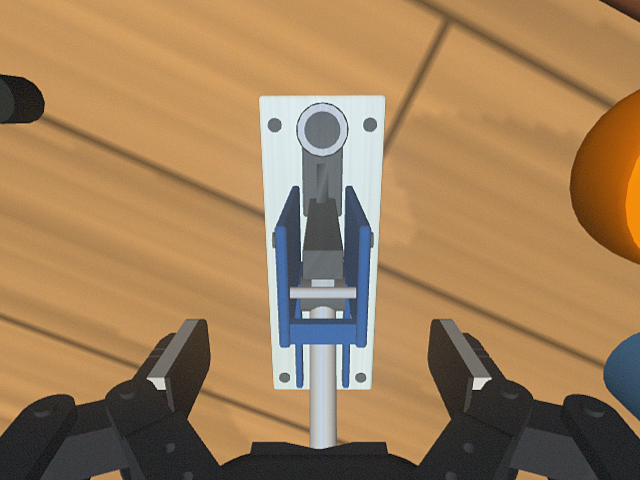

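The tower (u≈322) is centred between the fingers (u≈319). I'll descend the rest of the way and close.

Call:
jog_arm(turn=[[0,0,0],[0,0,0],[0,0,0],[0,0,0],[0,0,0]], slide=[[-3,20,2],[0,20,0],[0,4,0],[0,0,0],[0,0,0]], grip=[100,100,100,100,100])

```text
time: 4.2
tool_pos: [0.4595, -0.1847, 0.1009]
tcp_rot: [-0.435, 1.979, -1.982]
wrist_force: [0.5, -0.4, -0.4]
width: 1.0
```

```bash
python3 - <<'E'
from h import *
plan([.4548,-.1832,.096],-65.1)
E
```

```text
t 4.2 pos [ 0.4595 -0.1847  0.1009] jawyaw -65.11 F [ 0.5 -0.4 -0.4] w 1.0 q [-0.43  0.03  2.1  -0.    1.01  0.7 ]
slide [ 3.6  4.9 -3.3]
turn [-0.0019 -0.0002 -0.0016]  slide after turn [ 3.6  4.9 -3.3]
```

Call:
jog_arm(turn=[[0,0,0],[0,0,0]], slide=[[3,4,-2],[0,0,0]], grip=[100,100])

```text
time: 4.4
tool_pos: [0.4546, -0.1834, 0.0957]
tcp_rot: [-0.437, 1.981, -1.981]
wrist_force: [0.3, -0.2, 0.1]
width: 1.002
```

Call:
jog_arm(turn=[[0,0,0],[0,0,0],[0,0,0],[0,0,0],[0,0,0]], slide=[[0,0,0],[0,0,0],[0,0,0],[0,0,0],[0,0,0]], grip=[60,30,30,30,30], newtons=110)

```text
time: 4.9
tool_pos: [0.4551, -0.1834, 0.0962]
tcp_rot: [-0.437, 1.981, -1.981]
wrist_force: [-2.1, 1.0, 5.2]
width: 0.503
```

Call:
jog_arm(turn=[[0,0,0],[0,0,0],[0,0,0]], slide=[[0,0,0],[0,0,0],[0,0,0]], grip=[20,10,10])

```text
time: 5.2
tool_pos: [0.4552, -0.1834, 0.0962]
tcp_rot: [-0.437, 1.981, -1.981]
wrist_force: [-2.2, 0.8, 4.5]
width: 0.505
```

```bash
python3 - <<'E'
from h import *
plan([.4548,-.1832,.096],-65.1)
p=eyes.read_camera("wrist"); save(p,"w3")
E
```

```text
t 5.2 pos [ 0.4552 -0.1834  0.0962] jawyaw -65.09 F [-2.2  0.8  4.5] w 0.505 q [-0.43  0.03  2.11  0.    1.    0.7 ]
slide [ 0.2  0.2 -0.3]
turn [-0.0002  0.0002 -0.0003]  slide after turn [ 0.2  0.2 -0.3]
```

View pics/w3.png

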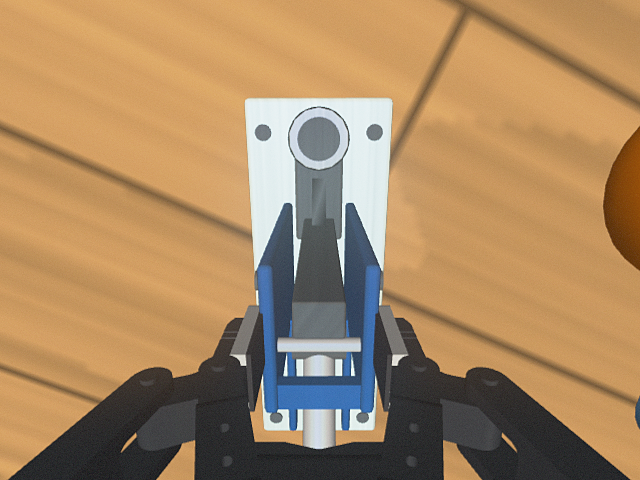

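The tower is gripped: width is about 43–46 mm and the saddle shows at (319,139). I'll lift 15 mm and check for tilt.

Call:
jog_arm(turn=[[0,0,0],[0,0,0],[0,0,0]], slide=[[0,-8,0],[0,-7,0],[0,0,0]], grip=[10,10,10])

```text
time: 5.55
tool_pos: [0.4547, -0.1833, 0.1104]
tcp_rot: [-0.438, 1.981, -1.981]
wrist_force: [0.7, -0.1, -9.4]
width: 0.501
```

```bash
python3 - <<'E'
from h import *
plan([.575,0.02,.111],9.3)
p=eyes.read_camera("wrist"); save(p,"w4")
E
```

```text
t 5.55 pos [ 0.4547 -0.1833  0.1104] jawyaw -65.09 F [ 0.7 -0.1 -9.4] w 0.501 q [-0.43  0.01  2.1   0.    1.03  0.7 ]
slide [-194.7   -0.6 -133.7]
turn [ 1.0000e-04 -1.2983e+00 -0.0000e+00]  slide after turn [-181.2   -0.6  151.5]
```

View pics/w4.png

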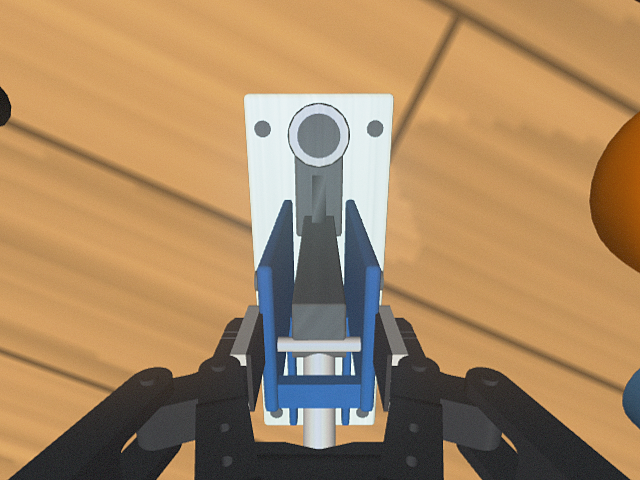

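The jack hangs level, with the saddle shifted only about 4 px, and the wrist reads 9.4 N. I'll move to a standoff 70 mm short of the lug, then rotate there.

```bash
python3 - <<'E'
from h import *
plan([.5806,.0027,.111],9.3)
E
```

```text
t 5.6 pos [ 0.4547 -0.1832  0.11  ] jawyaw -65.09 F [-0.   0.2 -9. ] w 0.503 q [-0.43  0.01  2.1   0.    1.03  0.7 ]
slide [-192.5   -0.9 -115.6]
turn [ 1.0000e-04 -1.2984e+00 -2.0000e-04]  slide after turn [-163.1   -1.   154.2]
```

Call:
jog_arm(turn=[[0,0,0],[0,0,0],[0,0,0],[0,0,0],[0,0,0]], slide=[[-14,0,-9],[-27,0,-16],[-32,0,-19],[-32,0,-19],[-32,0,-19]], grip=[10,10,10,10,10])

```text
time: 6.1
tool_pos: [0.5445, -0.05, 0.1093]
tcp_rot: [-0.439, 1.982, -1.981]
wrist_force: [0.8, -0.2, -8.1]
width: 0.503
```

Call:
jog_arm(turn=[[0,0,0],[0,0,0],[0,0,0],[0,-0.05,0],[0,-0.1,0]], slide=[[-28,0,-17],[-20,0,-12],[-8,0,-5],[0,0,0],[0,0,0]], grip=[10,10,10,10,10])

```text
time: 6.6
tool_pos: [0.5801, 0.0032, 0.1091]
tcp_rot: [-0.575, 1.888, -1.887]
wrist_force: [0.2, -0.2, -9.6]
width: 0.5
```

Call:
jog_arm(turn=[[0,-0.12,0],[0,-0.12,0],[0,-0.12,0],[0,-0.12,0],[0,-0.12,0]], slide=[[0,0,0],[0,0,0],[0,0,0],[0,0,0],[0,0,0]], grip=[10,10,10,10,10])

```text
time: 7.1
tool_pos: [0.5797, 0.0026, 0.1092]
tcp_rot: [-1.006, 1.486, -1.484]
wrist_force: [0.6, -0.1, -10.2]
width: 0.505
```

Call:
jog_arm(turn=[[0,-0.12,0],[0,-0.12,0],[0,-0.12,0],[0,-0.12,0],[0,-0.05,0]], slide=[[0,0,0],[0,0,0],[0,0,0],[0,0,0],[0,0,0]], grip=[10,10,10,10,10])

```text
time: 7.6
tool_pos: [0.5796, 0.0026, 0.1091]
tcp_rot: [-1.277, 1.102, -1.099]
wrist_force: [-0.6, -0.4, -9.9]
width: 0.498
```

Call:
jog_arm(turn=[[0,-0.018,0],[0,0,0],[0,0,0]], slide=[[0,0,0],[0,0,0],[0,0,0]], grip=[10,10,10])

```text
time: 7.9
tool_pos: [0.5805, 0.0029, 0.1098]
tcp_rot: [-1.282, 1.091, -1.089]
wrist_force: [0.2, -0.3, -8.8]
width: 0.499
```

```bash
python3 - <<'E'
from h import *
plan([.5693,.0717,.096],9.3)
p=eyes.read_camera("wrist"); save(p,"w5"); p=eyes.read_camera("scene"); save(p,"s5")
E
```

```text
t 7.9 pos [0.5805 0.0029 0.1098] jawyaw 9.21 F [ 0.2 -0.3 -8.8] w 0.499 q [-0.04  0.18  1.92 -0.    1.05 -0.2 ]
slide [-69.7  13.8  -0. ]
turn [ 0.0012 -0.0015 -0.0002]  slide after turn [-69.7  13.8   0.1]
```

View pics/w5.png

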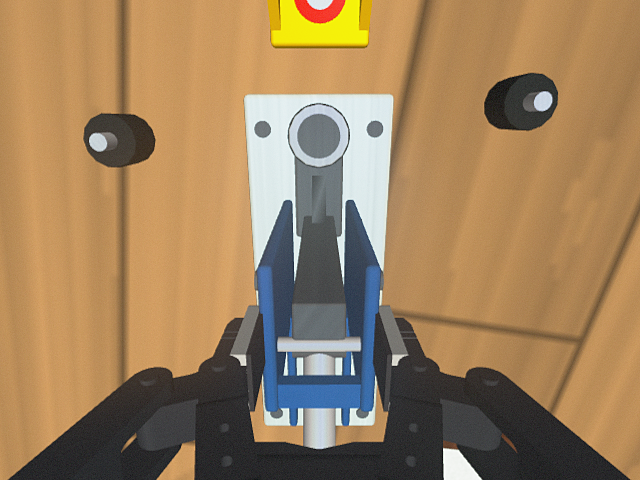

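View pics/s5.png

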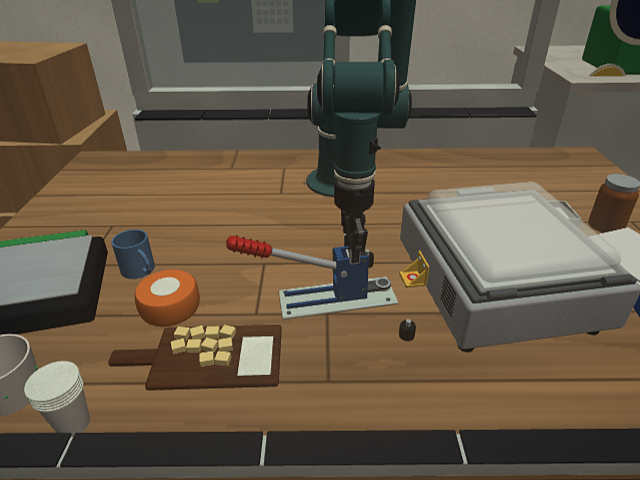

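The lug ring (u≈320) lies straight ahead of the saddle (u≈319), and the spare feet are well to the sides. I'll lower to about 3 mm above the counter and advance.

Call:
jog_arm(turn=[[0,0,0],[0,0,0],[0,0,0],[0,0,0],[0,0,0]], slide=[[0,6,0],[0,4,0],[-8,0,0],[-11,0,0],[-11,0,0]], grip=[10,10,10,10,10])

```text
time: 8.5
tool_pos: [0.576, 0.0339, 0.1003]
tcp_rot: [-1.281, 1.089, -1.089]
wrist_force: [-0.0, -0.0, -8.7]
width: 0.5
```

```bash
python3 - <<'E'
from h import *
plan([.5693,.0717,.096],9.3)
p=eyes.read_camera("wrist"); save(p,"w6")
print(nets.search_frame("lift_pad",p)[:1])
E
```

```text
t 8.5 pos [0.576  0.0339 0.1003] jawyaw 9.27 F [-0.  -0.  -8.7] w 0.5 q [ 0.02  0.18  1.93  0.    1.03 -0.15]
slide [-38.4   4.3  -0.6]
turn [-0.     -0.0005 -0.0005]  slide after turn [-38.4   4.3  -0.5]
[{'xyz': [-0.0016, -0.0989, 0.1811], 'conf': 0.88}]
```

View pics/w6.png

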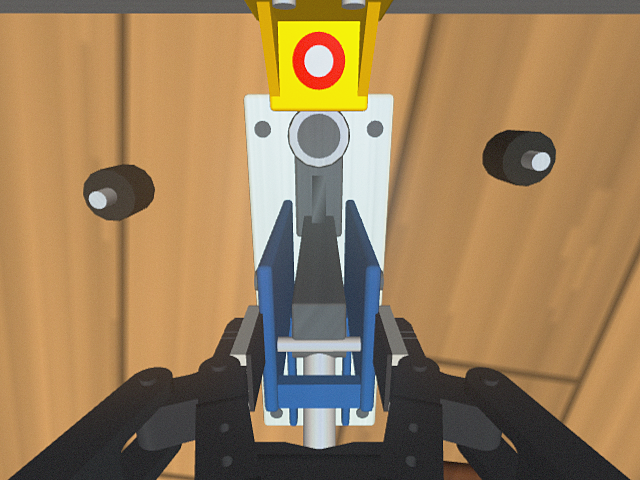

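```bash
python3 - <<'E'
from h import *
p=eyes.read_camera("wrist"); s=bot.read_state(); T=R.from_rotvec(s["tcp_rot"]).as_matrix()
im=p["img"];hsv=cv2.cvtColor(im,cv2.COLOR_RGB2HSV);H,S=hsv[...,0],hsv[...,1]
m=(((H<8)|(H>172))&(S>150)).astype(np.uint8); m[100:]=0
cs,_=cv2.findContours(m,cv2.RETR_EXTERNAL,cv2.CHAIN_APPROX_NONE); e=cv2.fitEllipse(max(cs,key=len)); print(e)
ring=ray(p,*e[0],.0495); print("ring",ring)
g=cv2.cvtColor(im,cv2.COLOR_RGB2GRAY)
print("f",p["intrinsics"][0][0],"campos",p["position"],"saddle depth",p["depth"][132:142:3,310:330:5])
C=cloud(p); print("z saddle",np.median(C[125:148,308:330,2]),"z lugtop",np.median(C[50:70,312:326,2]),"xy med",np.median(C[125:148,308:330].reshape(-1,3),0))
for z in(.026,.034):
    d=ring-ray(p,319,137,z); print(z,ray(p,319,137,z).round(4),"remaining tool axes mm",(T.T@d*1000).round(1))
E
```

```text
((318.7987976074219, 62.54476547241211), (50.71037292480469, 56.01826858520508), 179.5901336669922)
ring [0.55886549 0.14238652 0.0495    ]
f 382.5843332163121 campos [0.56318214 0.11625701 0.25640429] saddle depth [[0.21044695 0.21156153 0.21224889 0.2131694 ]
 [0.21256492 0.21213749 0.21312058 0.21133898]
 [0.21174486 0.21306902 0.21246582 0.21303762]
 [0.2132242  0.21300279 0.21347395 0.2121673 ]]
z saddle 0.03567029622630788 z lugtop 0.05068399711237179 xy med [0.56438908 0.10763934 0.0356703 ]
0.026 [0.5649 0.1067 0.026 ] remaining tool axes mm [-36.2 -23.5  -0.1]
0.034 [0.5648 0.107  0.034 ] remaining tool axes mm [-35.9 -15.5  -0.1]
```

The saddle is at z≈0.035 while lifted about 4 mm, so it started one tooth up (30 mm). There are 36–37 mm left to go. I'll lower 2.5 mm more to clear the pad, then slide in.

Call:
jog_arm(turn=[[0,0,0],[0,0,0],[0,0,0],[0,0,0],[0,0,0]], slide=[[0,2.5,0],[-10,0,0],[-10,0,0],[-10,0,0],[-6.5,0,0]], grip=[10,10,10,10,10])

```text
time: 9.15
tool_pos: [0.5701, 0.0699, 0.0979]
tcp_rot: [-1.281, 1.089, -1.088]
wrist_force: [0.1, 0.1, -8.3]
width: 0.502
```

Call:
jog_arm(turn=[[0,0,0],[0,0,0],[0,0,0]], slide=[[0,0,0],[0,2,0],[0,0,0]], grip=[10,10,10])

```text
time: 9.45
tool_pos: [0.5709, 0.0691, 0.0963]
tcp_rot: [-1.28, 1.088, -1.089]
wrist_force: [0.1, 2.2, -5.1]
width: 0.502
```

```bash
python3 - <<'E'
from h import *
plan([.5693,.0717,.096],9.3)
p=eyes.read_camera("wrist"); save(p,"w7")
E
```

```text
t 9.45 pos [0.5709 0.0691 0.0963] jawyaw 9.28 F [ 0.1  2.2 -5.1] w 0.502 q [ 0.08  0.18  1.94  0.    1.02 -0.09]
slide [-2.8  0.3 -1.2]
turn [-0.0012 -0.0003 -0.0003]  slide after turn [-2.8  0.3 -1.1]
```

View pics/w7.png

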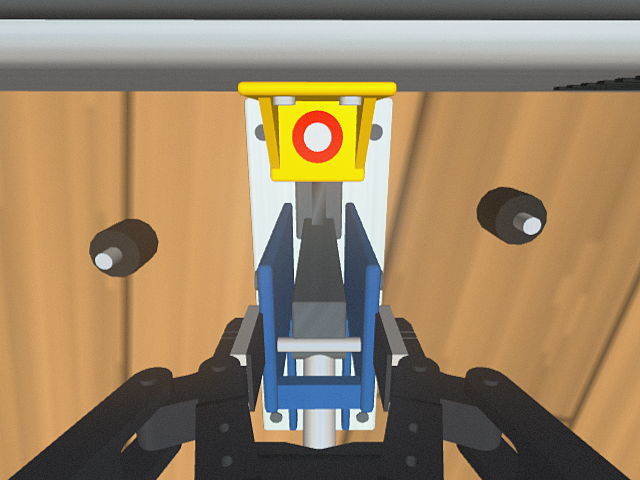

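```bash
python3 - <<'E'
from h import *
p=eyes.read_camera("wrist"); s=bot.read_state(); T=R.from_rotvec(s["tcp_rot"]).as_matrix()
im=p["img"];hsv=cv2.cvtColor(im,cv2.COLOR_RGB2HSV);H,S=hsv[...,0],hsv[...,1]
m=(((H<8)|(H>172))&(S>150)).astype(np.uint8); m[190:]=0;m[:95]=0
cs,_=cv2.findContours(m,cv2.RETR_EXTERNAL,cv2.CHAIN_APPROX_NONE); e=cv2.fitEllipse(max(cs,key=len)); print(e)
ring=ray(p,*e[0],.0495); sd=ray(p,319,138.5,.030); print(ring,sd,(T.T@(ring-sd)*1000).round(1), "contact F",s["wrist_force"].round(1))
E
```

```text
((317.1940612792969, 135.8757781982422), (49.0520133972168, 50.71526336669922), 4.1117377281188965)
[0.55886409 0.14221637 0.0495    ] [0.56015691 0.14019741 0.03      ] [ -2.2 -19.5  -0.9] contact F [-0.2  2.3 -3.3]
```

Call:
jog_arm(turn=[[0,0,0],[0,0,0],[0,0,0]], slide=[[-3,0,-1],[0,0.5,0],[0,0,0]], grip=[10,10,10])

```text
time: 9.85
tool_pos: [0.5697, 0.0709, 0.0963]
tcp_rot: [-1.281, 1.087, -1.09]
wrist_force: [0.6, -2.5, -0.1]
width: 0.498
```

Call:
jog_arm(turn=[[0,0,0],[0,0,0],[0,0,0],[0,0,0],[0,0,0]], slide=[[0,0,0],[0,0,0],[0,0,0],[0,0,0],[0,0,0]], grip=[65,80,100,100,100])

```text
time: 10.35
tool_pos: [0.569, 0.0717, 0.0955]
tcp_rot: [-1.281, 1.089, -1.089]
wrist_force: [-0.7, 0.2, 0.2]
width: 0.997
```

```bash
python3 - <<'E'
from h import *
plan([.5693,.0717,.25],9.3)
p=eyes.read_camera("wrist"); save(p,"w8")
im=p["img"];hsv=cv2.cvtColor(im,cv2.COLOR_RGB2HSV);H,S=hsv[...,0],hsv[...,1]
m=(((H<8)|(H>172))&(S>150)).astype(np.uint8); m[190:]=0;m[:95]=0
cs,_=cv2.findContours(m,cv2.RETR_EXTERNAL,cv2.CHAIN_APPROX_NONE); e=cv2.fitEllipse(max(cs,key=len)); print(e)
E
```

```text
t 10.35 pos [0.569  0.0717 0.0955] jawyaw 9.29 F [-0.7  0.2  0.2] w 0.997 q [ 0.08  0.18  1.94  0.    1.02 -0.08]
slide [   0.  -154.5    0.4]
turn [-0.0003 -0.0002 -0.0001]  slide after turn [ 1.000e-01 -1.545e+02  3.000e-01]
((320.174560546875, 142.11285400390625), (48.825382232666016, 50.49073028564453), 3.6750714778900146)
```

View pics/w8.png

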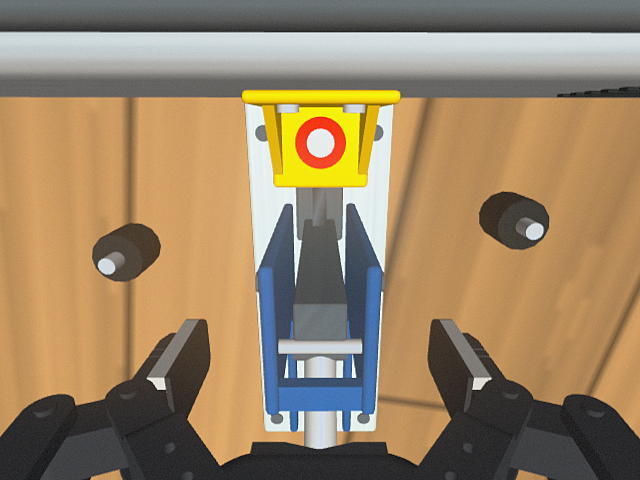

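The jack is in place: ring at (320,142), expected saddle at about (319,138.5), a 1–2 mm offset. I'll rise, shut the fingers and move over the handle.

Call:
jog_arm(turn=[[0,0,0],[0,0,0],[0,0,0],[0,0,0],[0,0,0]], slide=[[0,-20,0],[0,-40,0],[0,-40,0],[0,-35,0],[0,-15,0]], grip=[100,100,100,100,100])

```text
time: 10.9
tool_pos: [0.571, 0.0718, 0.2499]
tcp_rot: [-1.276, 1.084, -1.092]
wrist_force: [0.4, 0.8, 0.6]
width: 1.003
```

```bash
python3 - <<'E'
from h import *
plan([.6016,-.1275,.24],9.3)
p=eyes.read_camera("top"); save(p,"t9"); im=p["img"]
hsv=cv2.cvtColor(im,cv2.COLOR_RGB2HSV);H,S,V=[hsv[...,i] for i in range(3)]
C=cloud(p)
m=((H<8)|(H>172))&(S>150)&(V>90)&(C[...,0]>.5)&(C[...,0]<.7)&(C[...,1]<-.03)&(C[...,1]>-.25)&(C[...,2]>.1)&(C[...,2]<.3)
print(m.sum(),C[m].mean(0) if m.any() else None)
print(px(p,[.6016,-.1275,.174]))
for n in("saddle_top","handle_grip"): print(n,[(round(r["conf"],2),w(p,r["xyz"]).round(3)) for r in nets.search_frame(n,p)[:2]])
E
```

```text
t 10.9 pos [0.571  0.0718 0.2499] jawyaw 9.28 F [0.4 0.8 0.6] w 1.003 q [ 0.08  0.05  1.79  0.    1.29 -0.08]
slide [201.6  10.   -2. ]
turn [-0.0069 -0.0003  0.0005]  slide after turn [201.6   9.9  -2. ]
375 [ 0.60159053 -0.13106344  0.17423109]
[333.70009311 200.79662694]
saddle_top []
handle_grip [(0.69, array([ 0.591, -0.096,  0.158]))]
```

View pics/t9.png

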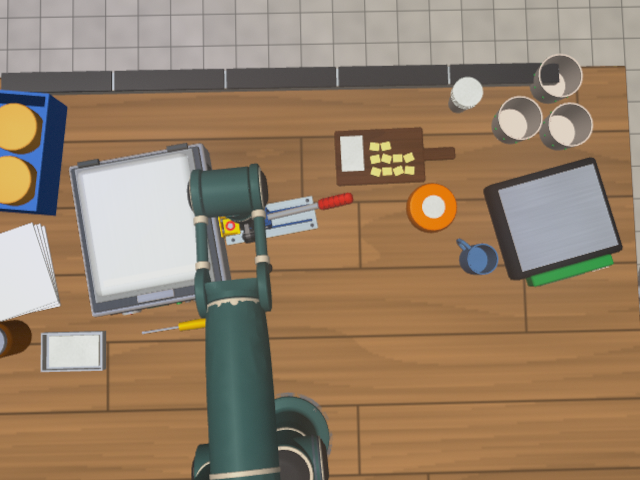

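The handle grip measures (0.602, -0.131, 0.174), matching the prediction of (0.602, -0.128, 0.174). I'll move over it with the fingers shut.

Call:
jog_arm(turn=[[0,0,0],[0,0,0],[0,0,0],[0,0,0],[0,0,0]], slide=[[20,0,0],[40,0,0],[45,0,0],[45,0,0],[35,0,0]], grip=[60,20,0,0,0])

```text
time: 11.55
tool_pos: [0.597, -0.1129, 0.2413]
tcp_rot: [-1.284, 1.094, -1.086]
wrist_force: [0.2, 0.4, -0.8]
width: 0.142
```

Call:
jog_arm(turn=[[0,0,0],[0,0,0],[0,0,0],[0,0,0],[0,0,0]], slide=[[18,0,-2],[0,20,0],[0,15,0],[0,10,0],[0,0,0]], grip=[0,0,0,0,0])

```text
time: 12.05
tool_pos: [0.5975, -0.1277, 0.1967]
tcp_rot: [-1.284, 1.093, -1.084]
wrist_force: [-0.3, 0.6, 0.3]
width: -0.003
```

```bash
python3 - <<'E'
from h import *
plan([.6050,-.148,.102],9.3)
p=eyes.read_camera("wrist"); save(p,"w10")
E
```

```text
t 12.05 pos [ 0.5975 -0.1277  0.1967] jawyaw 9.34 F [-0.3  0.6  0.3] w -0.003 q [-0.25  0.16  1.77  0.    1.22 -0.41]
slide [21.5 94.6  4.7]
turn [ 0.0055  0.0007 -0.0027]  slide after turn [21.3 94.7  4.1]
```

View pics/w10.png

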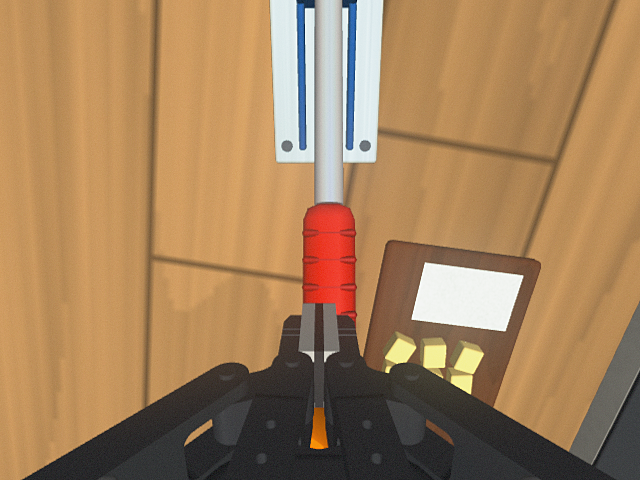

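The handle is about 4 mm to the tool's +z (u=329 against 319). I'll correct that and make the first down-stroke along the arc.

Call:
jog_arm(turn=[[0,0,0],[0,0,0],[0,0,0],[0,0,0],[0,0,0]], slide=[[0,0,4],[0,6,0],[8,18,0],[7,20,0],[4,20,0]], grip=[0,0,0,0,0])

```text
time: 12.6
tool_pos: [0.6086, -0.1482, 0.1378]
tcp_rot: [-1.28, 1.084, -1.093]
wrist_force: [0.7, -1.9, 4.7]
width: -0.005
```

Call:
jog_arm(turn=[[0,0,0],[0,0,0],[0,0,0],[0,0,0]], slide=[[2,16,0],[0,12,0],[0,4,0],[0,0,0]], grip=[0,0,0,0])

```text
time: 13.0
tool_pos: [0.6065, -0.1487, 0.1037]
tcp_rot: [-1.282, 1.09, -1.088]
wrist_force: [-1.5, -0.3, 2.4]
width: 0.002
```

```bash
python3 - <<'E'
from h import *
plan([.6050,-.148,.102],9.3)
p=eyes.read_camera("wrist"); save(p,"w11")
p=eyes.read_camera("scene"); save(p,"s11")
E
```

```text
t 13.0 pos [ 0.6065 -0.1487  0.1037] jawyaw 9.29 F [-1.5 -0.3  2.4] w 0.002 q [-0.28  0.26  1.83  0.    1.05 -0.44]
slide [-1.   1.7 -1.3]
turn [ 0.0012 -0.0002 -0.0008]  slide after turn [-1.   1.7 -1.3]
```

View pics/w11.png

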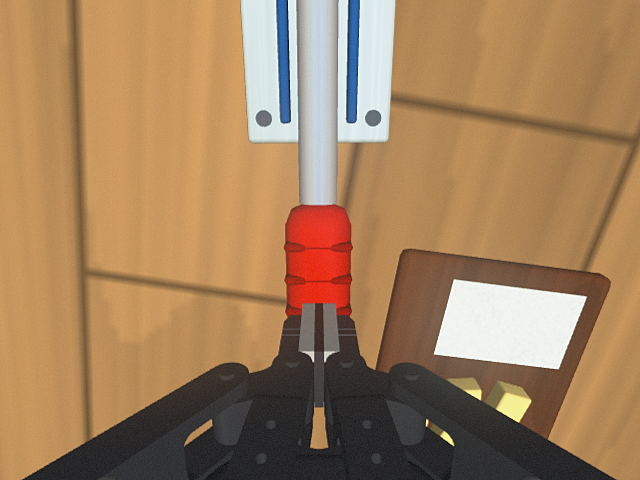

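View pics/s11.png

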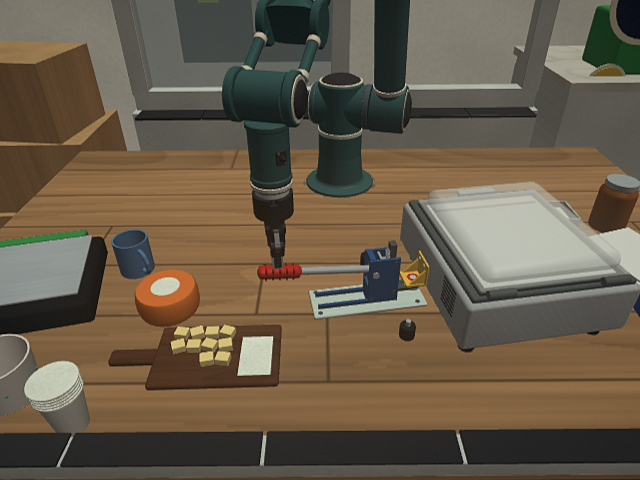

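The fingers are centred on the grip and the toothed bar has risen. I'll press on to the stop.

Call:
jog_arm(turn=[[0,0,0],[0,0,0],[0,0,0]], slide=[[0,3,0],[0,3,0],[0,0,0]], grip=[0,0,0])

```text
time: 13.4
tool_pos: [0.6071, -0.1494, 0.0984]
tcp_rot: [-1.282, 1.088, -1.09]
wrist_force: [-0.9, -1.3, 2.5]
width: -0.001
```

Call:
jog_arm(turn=[[0,0,0],[0,0,0],[0,0,0]], slide=[[0,3,0],[0,3,0],[0,0,0]], grip=[0,0,0])

```text
time: 13.7
tool_pos: [0.6073, -0.1495, 0.0921]
tcp_rot: [-1.281, 1.088, -1.09]
wrist_force: [0.1, -2.2, 2.7]
width: -0.001
```

```bash
python3 - <<'E'
from h import *
plan([.6050,-.148,.102],9.3)
p=eyes.read_camera("wrist"); save(p,"w12")
E
```

```text
t 13.7 pos [ 0.6073 -0.1495  0.0921] jawyaw 9.28 F [ 0.1 -2.2  2.7] w -0.001 q [-0.28  0.28  1.83 -0.    1.03 -0.44]
slide [-1.8 -9.9 -2. ]
turn [-0.0008 -0.0004  0.0006]  slide after turn [-1.9 -9.9 -2.1]
```

View pics/w12.png

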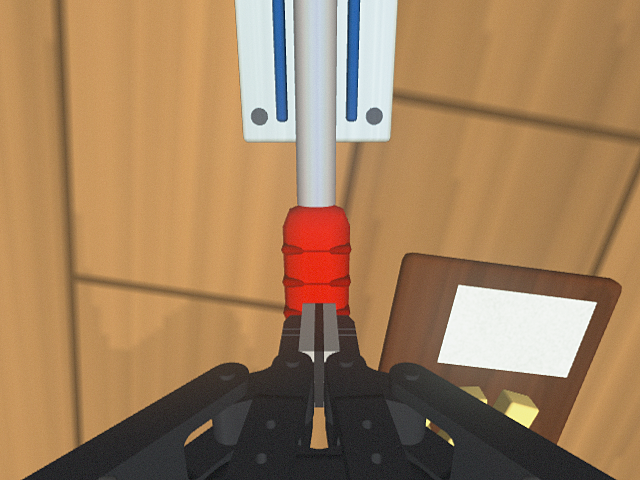

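Call:
jog_arm(turn=[[0,0,0],[0,0,0],[0,0,0]], slide=[[0,3,0],[0,2,0],[0,0,0]], grip=[0,0,0])

```text
time: 14.05
tool_pos: [0.6075, -0.1496, 0.0875]
tcp_rot: [-1.281, 1.088, -1.09]
wrist_force: [0.3, -3.4, 5.2]
width: -0.001
```

```bash
python3 - <<'E'
from h import *
plan([.6050,-.148,.102],9.3)
p=eyes.read_camera("scene"); cv2.imwrite("pics/s12.png",cv2.resize(p["img"][210:350,230:450],None,fx=3.6,fy=3.6,interpolation=cv2.INTER_CUBIC)[:,:,::-1])
E
```

```text
t 14.05 pos [ 0.6075 -0.1496  0.0875] jawyaw 9.28 F [ 0.3 -3.4  5.2] w -0.001 q [-0.28  0.28  1.84 -0.    1.02 -0.44]
slide [ -2.  -14.5  -2.2]
turn [-0.001  -0.0003  0.0009]  slide after turn [ -2.  -14.5  -2.2]
```

View pics/s12.png

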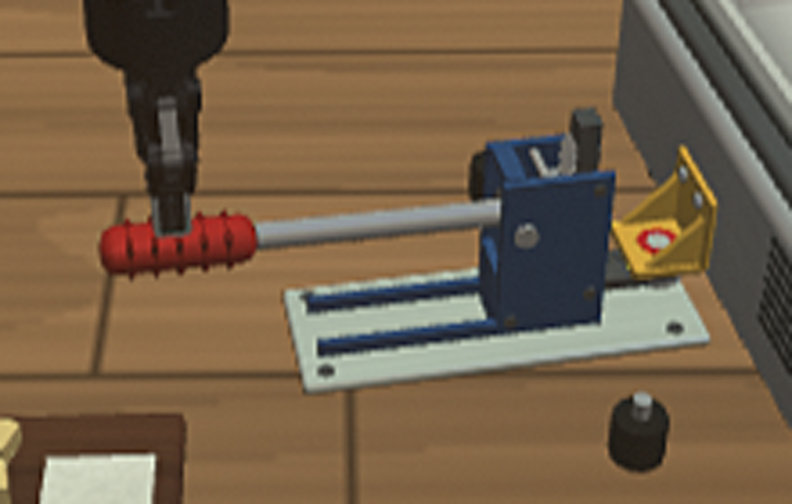

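Call:
jog_arm(turn=[[0,0,0],[0,0,0],[0,0,0]], slide=[[0,3,0],[0,0,0],[0,0,0]], grip=[0,0,0])

```text
time: 14.4
tool_pos: [0.6076, -0.1498, 0.0851]
tcp_rot: [-1.281, 1.088, -1.09]
wrist_force: [0.7, -3.7, 6.9]
width: 0.001
```

Call:
jog_arm(turn=[[0,0,0],[0,0,0],[0,0,0]], slide=[[0,3,0],[0,0,0],[0,0,0]], grip=[0,0,0])

```text
time: 14.7
tool_pos: [0.6076, -0.1498, 0.0824]
tcp_rot: [-1.281, 1.087, -1.09]
wrist_force: [-0.5, -3.3, 8.3]
width: -0.005
```

```bash
python3 - <<'E'
from h import *
plan([.6050,-.148,.102],9.3)
p=eyes.read_camera("scene"); cv2.imwrite("pics/s13.png",cv2.resize(p["img"][210:350,230:450],None,fx=3.6,fy=3.6,interpolation=cv2.INTER_CUBIC)[:,:,::-1])
im=p["img"];hsv=cv2.cvtColor(im,cv2.COLOR_RGB2HSV);H,S,V=[hsv[...,i] for i in range(3)]; C=cloud(p)
m=((H<8)|(H>172))&(S>150)&(V>90)&(p["depth"]>.2)&(C[...,1]<-.05)&(C[...,1]>-.22)&(C[...,2]>.03); m[:,:230]=0
P=C[m]; 
for y in np.arange(-.2,-.08,.015):
    q=P[(P[:,1]>y)&(P[:,1]<y+.015)]
    if len(q): print(y.round(3),len(q),q[:,0].mean().round(4),"top z",np.percentile(q[:,2],95).round(4),np.percentile(q[:,2],5).round(4))
p=eyes.read_camera("wrist"); save(p,"w13")
E
```

```text
t 14.7 pos [ 0.6076 -0.1498  0.0824] jawyaw 9.29 F [-0.5 -3.3  8.3] w -0.005 q [-0.28  0.29  1.84 -0.    1.01 -0.44]
slide [ -2.2 -19.6  -2.2]
turn [-0.0012 -0.0002  0.0013]  slide after turn [ -2.2 -19.6  -2.3]
-0.2 14 0.6129 top z 0.0921 0.0878
-0.185 72 0.6152 top z 0.0954 0.0854
-0.17 69 0.6146 top z 0.0963 0.0851
-0.155 38 0.6167 top z 0.0952 0.0848
-0.14 75 0.6085 top z 0.0956 0.0844
-0.125 77 0.6058 top z 0.0962 0.0852
-0.11 36 0.6054 top z 0.0948 0.0833
```

View pics/s13.png

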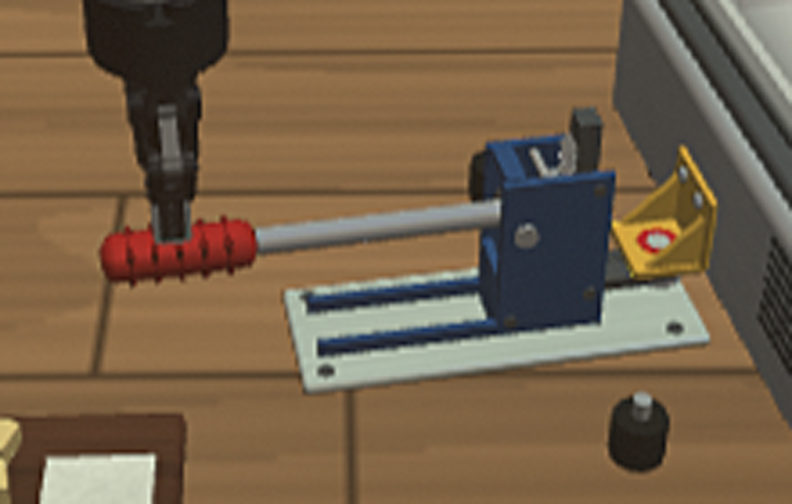

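View pics/w13.png

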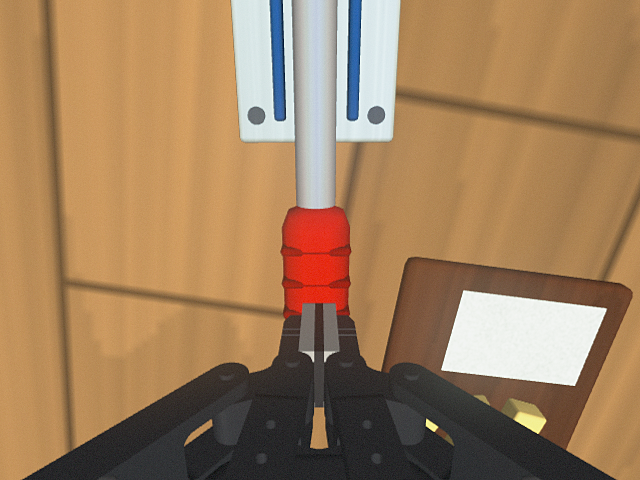

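The depth data puts the grip top at about 0.096, so the handle is only near level and the stop is 0.085. The rising force is the saddle starting to take the machine, so I'll keep pressing.

Call:
jog_arm(turn=[[0,0,0],[0,0,0],[0,0,0]], slide=[[0,3,0],[0,3,0],[0,0,0]], grip=[0,0,0])

```text
time: 15.1
tool_pos: [0.6077, -0.15, 0.0767]
tcp_rot: [-1.282, 1.087, -1.091]
wrist_force: [-2.3, -5.0, 10.8]
width: 0.002
```

Call:
jog_arm(turn=[[0,0,0],[0,0,0],[0,0,0]], slide=[[0,3,0],[0,3,0],[0,0,0]], grip=[0,0,0])

```text
time: 15.4
tool_pos: [0.6077, -0.1501, 0.0716]
tcp_rot: [-1.282, 1.087, -1.091]
wrist_force: [-3.1, -3.6, 14.4]
width: -0.001
```

```bash
cat >> h.py <<'E'
def grip_z(p):
    im=p["img"];hsv=cv2.cvtColor(im,cv2.COLOR_RGB2HSV);H,S,V=[hsv[...,i] for i in range(3)]; C=cloud(p)
    m=((H<8)|(H>172))&(S>150)&(V>90)&(p["depth"]>.2)&(C[...,1]<-.05)&(C[...,1]>-.22)&(C[...,2]>.03); m[:,:230]=0
    P=C[m]; o=[]
    for y in(-.19,-.175,-.13,-.115):
        q=P[(P[:,1]>y)&(P[:,1]<y+.015)]; o.append(np.percentile(q[:,2],95).round(4) if len(q)>5 else None)
    return o
def crop(p,n): cv2.imwrite("pics/"+n+".png",cv2.resize(p["img"][210:350,230:450],None,fx=3.6,fy=3.6,interpolation=cv2.INTER_CUBIC)[:,:,::-1])
E
python3 - <<'E'
from h import *
plan([.6050,-.148,.102],9.3)
p=eyes.read_camera("scene"); crop(p,"s14"); print(grip_z(p))
E
```

```text
t 15.4 pos [ 0.6077 -0.1501  0.0716] jawyaw 9.29 F [-3.1 -3.6 14.4] w -0.001 q [-0.28  0.3   1.85 -0.    0.99 -0.44]
slide [ -2.5 -30.4  -2.3]
turn [-0.0013 -0.0002  0.0017]  slide after turn [ -2.5 -30.4  -2.4]
[np.float64(0.0829), np.float64(0.0838), np.float64(0.0863), np.float64(0.0864)]
```

View pics/s14.png

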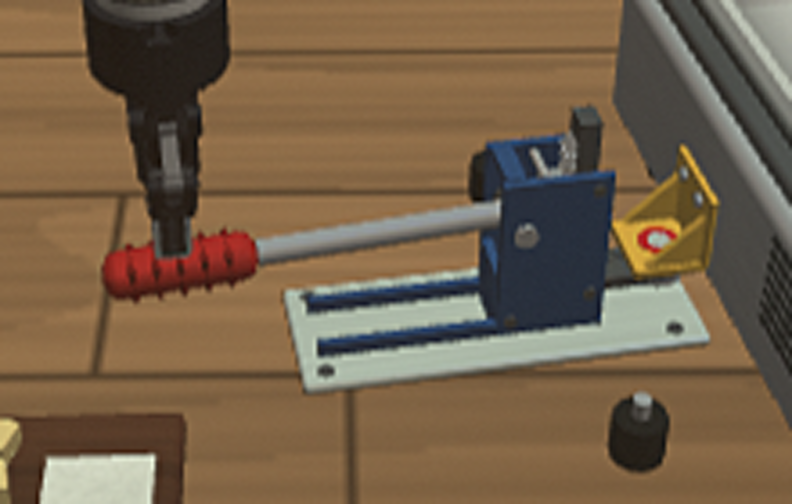

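Call:
jog_arm(turn=[[0,0,0],[0,0,0]], slide=[[0,3,0],[0,0,0]], grip=[0,0])

```text
time: 15.65
tool_pos: [0.6079, -0.1501, 0.0708]
tcp_rot: [-1.282, 1.087, -1.091]
wrist_force: [-8.5, -2.1, 23.9]
width: 0.0
```

Call:
jog_arm(turn=[[0,0,0],[0,0,0]], slide=[[0,3,0],[0,0,0]], grip=[0,0])

```text
time: 15.85
tool_pos: [0.608, -0.1502, 0.07]
tcp_rot: [-1.282, 1.087, -1.091]
wrist_force: [-14.6, -1.3, 35.0]
width: -0.0
```

```bash
python3 - <<'E'
from h import *
plan([.6016,-.1275,.195],9.3)
p=eyes.read_camera("scene"); crop(p,"s15"); print(grip_z(p))
E
```

```text
t 15.85 pos [ 0.608  -0.1502  0.07  ] jawyaw 9.3 F [-14.6  -1.3  35. ] w -0.0 q [-0.28  0.3   1.85 -0.    0.99 -0.44]
slide [ -23.2 -125.1   -2.5]
turn [-0.0015  0.      0.0018]  slide after turn [ -23.4 -125.    -2.7]
[np.float64(0.0814), np.float64(0.0821), np.float64(0.0857), np.float64(0.0858)]
```

The stop is at TCP z≈0.071, where the force jumps to 24–35 N. I'll let the handle up fully, shifting 2.5 mm to sit on the handle's centreline.

Call:
jog_arm(turn=[[0,0,0],[0,0,0],[0,0,0],[0,0,0],[0,0,0]], slide=[[0,-12,0],[0,-22,-2],[-4,-25,0],[-7,-25,0],[-8,-25,0]], grip=[0,0,0,0,0])

```text
time: 16.4
tool_pos: [0.6007, -0.1291, 0.1719]
tcp_rot: [-1.281, 1.093, -1.086]
wrist_force: [-0.9, 0.6, -0.9]
width: -0.001
```

Call:
jog_arm(turn=[[0,0,0],[0,0,0],[0,0,0]], slide=[[-4,-25,0],[0,0,0],[0,0,0]], grip=[0,0,0])

```text
time: 16.7
tool_pos: [0.6009, -0.126, 0.1967]
tcp_rot: [-1.281, 1.09, -1.088]
wrist_force: [-0.3, 0.4, -0.9]
width: -0.004
```

```bash
python3 - <<'E'
from h import *
plan([.6050,-.148,.071],9.3)
p=eyes.read_camera("scene"); crop(p,"s16"); print(grip_z(p))
p=eyes.read_camera("wrist"); save(p,"w16")
E
```

```text
t 16.7 pos [ 0.6009 -0.126   0.1967] jawyaw 9.31 F [-0.3  0.4 -0.9] w -0.004 q [-0.25  0.16  1.76  0.    1.21 -0.41]
slide [ 22.5 125.6   0.5]
turn [ 0.0004  0.0001 -0.0011]  slide after turn [ 22.4 125.7   0.5]
[None, np.float64(0.1881), np.float64(0.1751), np.float64(0.168)]
```

View pics/s16.png

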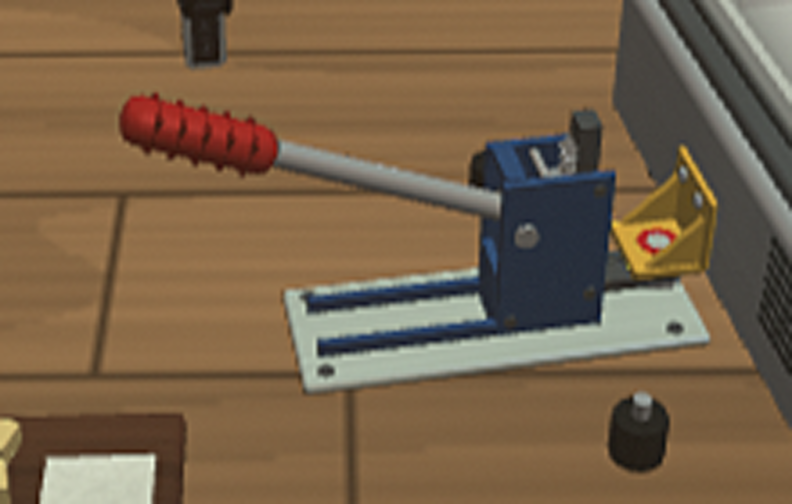

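View pics/w16.png

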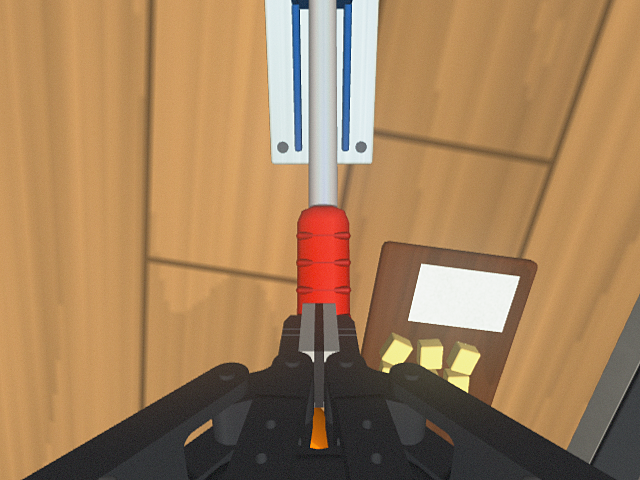

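The handle came fully up (grip about 0.174) and the fingers are centred on it (u≈322). Second stroke.

Call:
jog_arm(turn=[[0,0,0],[0,0,0],[0,0,0],[0,0,0],[0,0,0]], slide=[[0,20,1],[0,20,0],[8,20,0],[7,20,0],[5,18,0]], grip=[0,0,0,0,0])

```text
time: 17.3
tool_pos: [0.6047, -0.1439, 0.0979]
tcp_rot: [-1.278, 1.094, -1.085]
wrist_force: [-1.4, 7.6, 10.4]
width: -0.004
```

Call:
jog_arm(turn=[[0,0,0],[0,0,0],[0,0,0],[0,0,0],[0,0,0]], slide=[[2,15,0],[0,10,0],[0,6,0],[0,2,0],[0,0,0]], grip=[0,0,0,0,0])

```text
time: 17.8
tool_pos: [0.6055, -0.1466, 0.0705]
tcp_rot: [-1.28, 1.092, -1.086]
wrist_force: [-11.7, 7.7, 31.5]
width: 0.001
```

```bash
python3 - <<'E'
from h import *
plan([.6016,-.1275,.195],9.3)
p=eyes.read_camera("scene"); crop(p,"s17"); print(grip_z(p))
E
```

```text
t 17.8 pos [ 0.6055 -0.1466  0.0705] jawyaw 9.24 F [-11.7   7.7  31.5] w 0.001 q [-0.28  0.3   1.85  0.    1.   -0.44]
slide [ -19.9 -124.4   -0.9]
turn [ 0.0011 -0.0011 -0.0036]  slide after turn [ -19.5 -124.5   -0.7]
[np.float64(0.0818), np.float64(0.0825), np.float64(0.0861), np.float64(0.0857)]
```

View pics/s17.png

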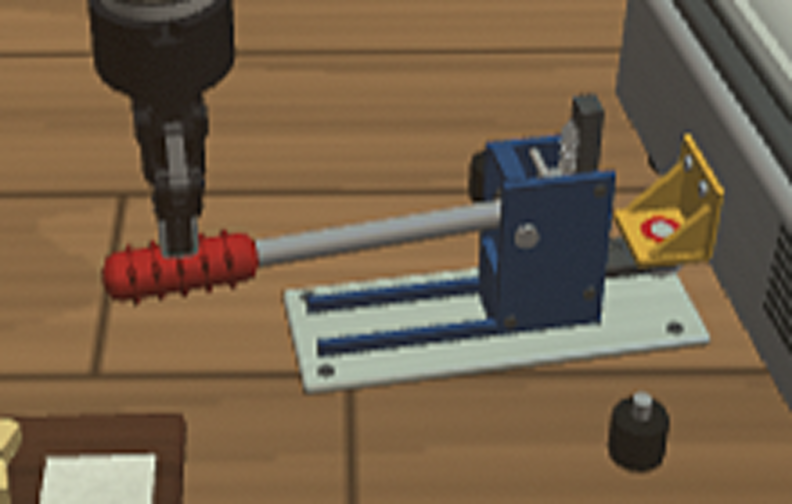

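The machine is lifting (the lug has risen) and the handle is at its stop. Release, then the third stroke.

Call:
jog_arm(turn=[[0,0,0],[0,0,0],[0,0,0],[0,0,0],[0,0,0]], slide=[[0,-12,0],[0,-22,0],[-4,-25,0],[-7,-25,0],[-8,-25,0]], grip=[0,0,0,0,0])

```text
time: 18.35
tool_pos: [0.6013, -0.1289, 0.1739]
tcp_rot: [-1.282, 1.093, -1.086]
wrist_force: [0.8, -0.1, -0.3]
width: 0.002
```

Call:
jog_arm(turn=[[0,0,0],[0,0,0],[0,0,0]], slide=[[-3,-22,0],[0,0,0],[0,0,0]], grip=[0,0,0])

```text
time: 18.65
tool_pos: [0.6016, -0.1266, 0.1958]
tcp_rot: [-1.282, 1.091, -1.088]
wrist_force: [-0.3, -0.0, -0.1]
width: -0.005
```

```bash
python3 - <<'E'
from h import *
plan([.6050,-.148,.071],9.3)
p=eyes.read_camera("scene"); crop(p,"s18"); print(grip_z(p))
E
```

```text
t 18.65 pos [ 0.6016 -0.1266  0.1958] jawyaw 9.28 F [-0.3 -0.  -0.1] w -0.005 q [-0.25  0.17  1.76  0.    1.21 -0.41]
slide [2.180e+01 1.248e+02 1.000e-01]
turn [ 0.0016 -0.0004 -0.0008]  slide after turn [ 2.170e+01  1.248e+02 -1.000e-01]
[None, np.float64(0.1881), np.float64(0.1748), np.float64(0.1684)]
```

View pics/s18.png

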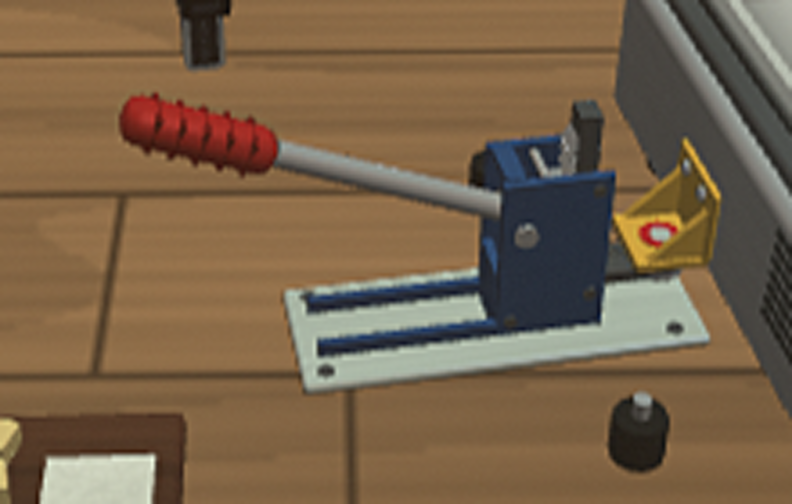

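Handle fully up, with the ratchet holding the machine partly raised. Third stroke.

Call:
jog_arm(turn=[[0,0,0],[0,0,0],[0,0,0],[0,0,0],[0,0,0]], slide=[[0,20,0],[0,20,0],[8,20,0],[7,20,0],[5,18,0]], grip=[0,0,0,0,0])

```text
time: 19.2
tool_pos: [0.6045, -0.144, 0.0976]
tcp_rot: [-1.278, 1.094, -1.085]
wrist_force: [-0.9, 7.0, 9.8]
width: 0.001
```

Call:
jog_arm(turn=[[0,0,0],[0,0,0],[0,0,0],[0,0,0],[0,0,0]], slide=[[2,15,0],[0,9,0],[0,5,0],[0,2,0],[0,0,0]], grip=[0,0,0,0,0])

```text
time: 19.7
tool_pos: [0.6052, -0.1467, 0.0709]
tcp_rot: [-1.28, 1.093, -1.086]
wrist_force: [-10.0, 7.5, 27.2]
width: -0.002
```

```bash
python3 - <<'E'
from h import *
plan([.6016,-.1275,.195],9.3)
p=eyes.read_camera("scene"); crop(p,"s19"); save(p,"s19f"); print(grip_z(p))
p=eyes.read_camera("top"); save(p,"t19");im=p["img"]
C=cloud(p); ok=p["depth"]>.3
hsv=cv2.cvtColor(im,cv2.COLOR_RGB2HSV);H,S=hsv[...,0],hsv[...,1]
m=(((H<8)|(H>172))&(S>150))&ok&(C[...,2]>.03)&(C[...,2]<.1); m[:200]=0;m[250:]=0;m[:,:210]=0;m[:,250:]=0
print("ring",m.sum(),C[m].mean(0), np.argwhere(m).mean(0))
E
```

```text
t 19.7 pos [ 0.6052 -0.1467  0.0709] jawyaw 9.24 F [-10.    7.5  27.2] w -0.002 q [-0.28  0.3   1.85  0.    1.   -0.44]
slide [ -20.  -124.    -0.7]
turn [ 0.0016 -0.0011 -0.0036]  slide after turn [ -19.5 -124.1   -0.4]
[np.float64(0.082), np.float64(0.0835), np.float64(0.0865), np.float64(0.086)]
ring 27 [0.55720507 0.14299718 0.06814487] [225.11111111 228.03703704]
```

View pics/s19.png

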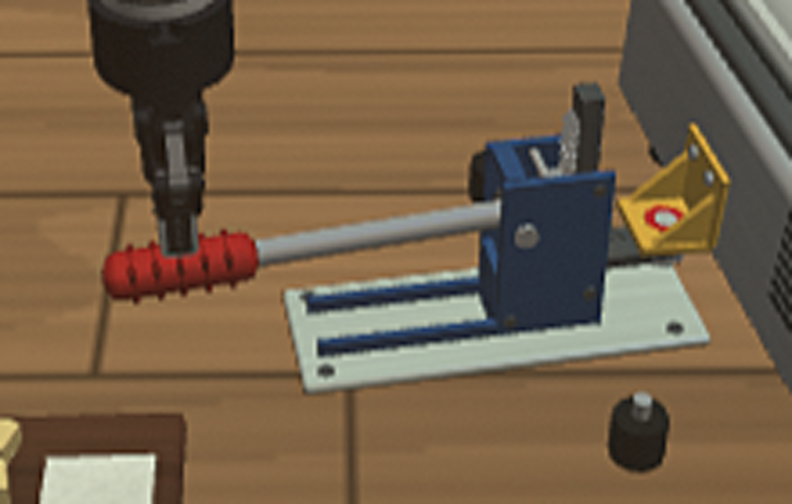

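View pics/t19.png

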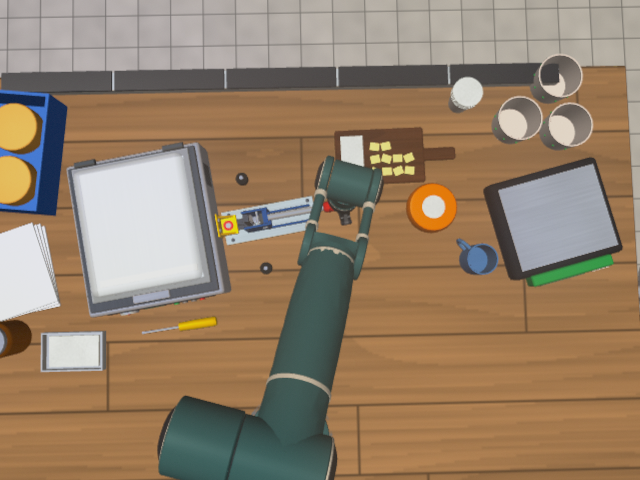

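The ring is now at z≈0.068, from 0.050, so the pad is up about 18 mm and the feet about 15 mm. The jack plate is flat and the handle is at its stop. I'll do a short hold to check stability.

Call:
jog_arm(turn=[[0,0,0],[0,0,0],[0,0,0],[0,0,0],[0,0,0]], slide=[[0,-1,0],[0,0,0],[0,0,0],[0,0,0],[0,0,0]], grip=[0,0,0,0,0])

```text
time: 20.3
tool_pos: [0.6052, -0.1467, 0.0712]
tcp_rot: [-1.28, 1.092, -1.087]
wrist_force: [-7.0, 6.3, 21.8]
width: -0.003
```

```bash
python3 - <<'E'
from h import *
plan([.6016,-.1275,.195],9.3)
p=eyes.read_camera("scene"); print(grip_z(p)); 
cv2.imwrite("pics/s20.png",cv2.resize(p["img"][200:360,380:620],None,fx=3.2,fy=3.2,interpolation=cv2.INTER_CUBIC)[:,:,::-1])
for t in["foot_front","foot_rear"]: print(t,[(round(r["conf"],2),w(p,r["xyz"]).round(3)) for r in nets.search_frame(t,p)[:2]])
E
```

```text
t 20.3 pos [ 0.6052 -0.1467  0.0712] jawyaw 9.24 F [-7.   6.3 21.8] w -0.003 q [-0.28  0.3   1.85  0.    1.   -0.44]
slide [ -20.  -123.7   -0.6]
turn [ 0.0012 -0.0011 -0.0034]  slide after turn [ -19.6 -123.8   -0.4]
[np.float64(0.0826), np.float64(0.0836), np.float64(0.0861), np.float64(0.0859)]
foot_front [(0.68, array([0.683, 0.297, 0.165]))]
foot_rear [(0.63, array([0.682, 0.301, 0.165]))]
```

View pics/s20.png

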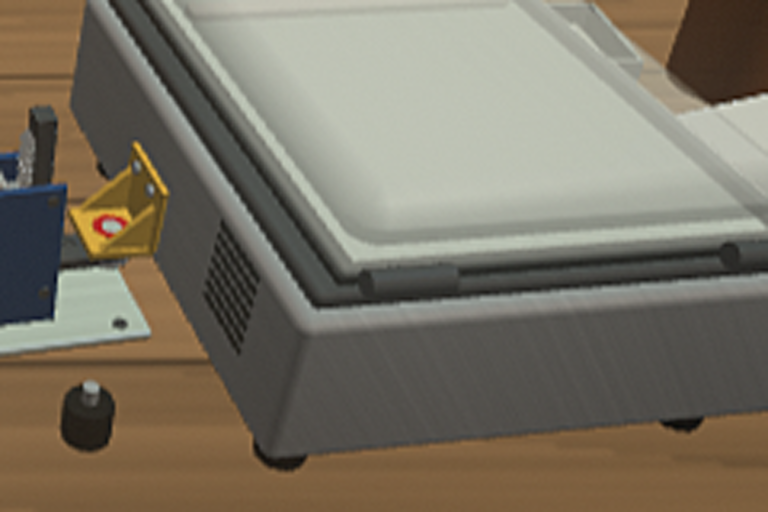

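```bash
python3 - <<'E'
from h import *
p=eyes.read_camera("scene")
far=ray(p,593.4,334.7,0.); print("far",far)
for z in(0,.01,.015,.02): 
    n=ray(p,467.8,346.9,z); print(z,n.round(4),"y-sep along machine",((far-n)[:2]@[-.162,.987]).round(4),"x-diff",((far-n)[:2]@[.987,.162]).round(4))
t=eyes.read_camera("top"); C=cloud(t); yv=[]
ok=(t["depth"]>.3)&(C[...,2]>.15)&(C[...,2]<.26); Z=np.zeros_like(ok); Z[165:290,95:195]=ok[165:290,95:195]
P=C[Z]; A=np.c_[P[:,:2]@np.array([[.987,-.162],[.162,.987]]),np.ones(len(P))]; print("tilt fit",np.linalg.lstsq(A,P[:,2],rcond=None)[0])
E
```

```text
far [0.68676926 0.49214229 0.        ]
0 [0.7173 0.2296 0.    ] y-sep along machine 0.2641 x-diff 0.0124
0.01 [0.7267 0.2255 0.01  ] y-sep along machine 0.2697 x-diff 0.0038
0.015 [0.7314 0.2234 0.015 ] y-sep along machine 0.2725 x-diff -0.0005
0.02 [0.7361 0.2213 0.02  ] y-sep along machine 0.2753 x-diff -0.0048
tilt fit [ 0.00627653 -0.0102318   0.20427124]
```

The foot line is consistent with the lug-side foot about 15 mm above the counter. Handing in.

```bash
python3 - <<'E'
from h import *
s=bot.read_state(); print(s["time"],s["wrist_force"].round(1),s["tool_pos"].round(4)); print(bot.finish_job())
E
```

```text
20.55 [-7.4  7.2 22.8] [ 0.6052 -0.1467  0.0712]
the job is handed in; nothing more can be done
None
```

I placed the jack under the lug pad, pumped three strokes and handed the job in at 20.6 s. The fingers are still pressing the handle against its stop. No verdict came back, so everything below is from my own measurements.

- **Placement:** the saddle sat about 1–2 mm from the pad centre in the wrist view, and the jack stood flat on the counter. It had started one tooth up.
- **Lift:** the lug ring rose from about 0.050 to 0.068 m, so the pad is up about 18 mm. A sightline to the visible lug-side foot gives about 15 mm clear. The other lug-side foot was not measured; I inferred it from the machine tilting evenly on its far feet.
- **Holding:** the grip top is at about 0.083–0.086 m, matching the fully-down height of 0.085 m. The fingers press with about 23 N and the arm is away from the machine.
- **Other things on the counter:** none looked moved in the last top view.

**Checks that failed or disagreed:**
- The network searches for the feet returned the machine's body instead, so I did not use them.
- A tilt fit to the clear lid's depth gave about -0.01 rad. The lug's rise implies about 0.056 rad, so I set the lid figure aside as unreliable.
- The handle reached its stop with the TCP about 30 mm lower than the stated fingertip length predicts. I judged the stop from the sharp rise in force and the measured grip height instead.

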